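# Rehang the lift-off door of a parts-tray cabinet

### The arm

A 6-joint arm with a two-finger parallel gripper is mounted at the origin on the work surface. World frame = base frame: x ahead of the robot, y to its left, z up, the work surface at z = 0. Lengths are in mm, angles in rad, forces in N, time in s.
With the tool pointing down it reaches from about 400 to 925 mm from the base axis. Payload 3.4 kg.
Tool frame: the origin (TCP) lies between the finger pads; the fingertips stand 8 mm ahead of it and the grasp point (between the pads) lies 11 mm behind it (finger_overhang is the distance from the TCP to the fingertips, in mm); z points along the fingers, y is the line along which they close (so a half turn about z gives the same grasp; the last joint's range is limited). The gripper opens to 85 mm and grips with 20 to 120 N. Pads are 22 mm wide; open, the fingers measure 114 mm over their backs; the gripper's body (76 mm by 85 mm) begins 54 mm behind the grasp point. The pads swing forward as they close: fully open they stand 13 mm farther back than shut.
Start: joints at [-1.222, 0.307, 1.506, -0, 1.328, -0.073], TCP at [235.909, -524.384, 239.305] pointing down, gripper open.
Joint ranges: [-3.12, 3.12], [-1.05, 2.28], [0.14, 2.33], [-1.42, 4.57], [0.1, 2.73], [-2.68, 2.68]. Speed limits (rad/s): [2.57, 2.57, 3.14, 3.14, 3.14, 3.14].

### API

Orientations are given as a rotation vector (axis times angle).
In Python, from rig import * gives the robot as it stands.
- The arm moves only by the tool step_arm, never from a script. Its argument "series" is a list of rows, each a list of 3 entries, a list of its own where there are three numbers: the shift along the tool's x, y, z in mm, then the turn, a rotation vector about the tool's x, y, z in rad, then the gripper's target within -1 to 1 (fully open at 1, half-way at 0, shut at -1). In form: [[[tx, ty, tz], [ax, ay, az], grip], ...]. A call has exactly 10 rows; each row shifts and turns the commanded pose from where the row before left it, along the tool's axes as they then stand; what a row does not reach is not made up. A row lasts 1/12 s, in which the tool goes at most 41.7 mm and 7.16 degrees, less where a joint would pass 70% of its speed; a pose out of reach is approached as far as the arm can. A call is refused whole if a number of a shift passes 41.7 or a number of a turn 0.125, either way. A call with a gripper value outside its range is refused whole. The fingers move at their own pace and stop on an object; "newtons" is the grip in N (left out, the last holds). Time passes only in rows, so rows that do not move let the fingers close, or fill a call up. It gives the time, the measured TCP pose, the force, the opening and the grip force at its end, in the units of the state.
- observe(): the state, without advancing time (a new reading comes with each control period).
- camera(name): name is "scene" or "side" or "wrist"; returns the picture (384x512x3 uint8, red, green, blue); there is no depth.
- camera_info(name): a dict with "intrinsics" (3x3 intrinsics, pixels), "dist" ([k1, k2, p1, p2, k3] as OpenCV has them; the pictures are not rectified), "position" and "rotation" of the camera in the world; the wrist camera has in their place "hand_eye" (4x4, takes a point from camera to tool coordinates, whose origin is the TCP and whose axes are the flange's). Camera axes: x right, y up, looking along -z (the intrinsics and any distortion apply to the point x, -y, -z); pixel columns grow to the right and rows downward; lengths in mm; the calibration is good to about 2 mm. A picture is of the moment at which its call begins: read the wrist's pose just before it. camera_info takes no time and is no camera call.
- finish_job(): hands the job in; it is judged then, once.
Trained networks look in the newest picture that a camera, given by its name, has taken for a name from the list of things; names that differ only in an ending like _2 or _b are one class to them, and where a whole thing is asked for, a point or a joint stands for the part that bears it (a point fixed in the world has none). Each returns a list of dicts, best first, with "confidence" (0 to 1); they miss things now and then, are a little off and sometimes report something else, mostly with a low value. They report only what shows in the picture. A call takes as long as a camera call.
- recognise(target, camera): "position" ([column, row] as shares, 0 to 1, of the picture: columns of its width, rows of its height, amid what is visible of it).
The state is a dict: "time_s": time; "q": joint angles; "joint_velocities": joint speeds; "tau": joint torques, N m; "tool_pos": TCP position; "orientation": TCP orientation; "ft_force": force on the tool from outside, world axes, zero at the start; "ft_torque": the same for the moment, N m; "width": finger opening in mm; "gripper_force": force on a finger pad.
Only numpy, scipy, OpenCV 4.12 (cv2) and the standard library are available. Lean on these libraries where they do the work, as an engineer would, in place of code of your own. Each camera call takes 0.05 s, during which the arm holds its last target. There are 200 camera calls.

### The job

Lift the loose cabinet door out of its slotted stand and hang it standing well open on the tray cabinet, lowering both knuckles together fully down onto the two upright hinge pins; then swing it shut against the rubber bumpers and let go. Work gently: feel for the pins, never drop, ram or force the door against the cabinet or its hinge, and leave the other things on the bench where they are.

Things in the scene. Friction and masses are not known exactly. Their poses are not given: they have to be found in the camera images.
- door_center (a point): Centre (half-way up) of the loose white door panel, 155 wide (x) x 10 thick (y) x 150 high (z), 0.2 to 0.4 kg, at first upright in the stand. x points level along the panel to its hinge edge, z up. The two knuckles' common axis is 92.5 from here along +x, their undersides 60 below and 30 above here. Grip it lightly (40 to 60 N) across its thickness by the top edge, 75 above here.
- knuckle_low (a point): Centre of the underside of the lower steel knuckle's bore: an upright tube, outside 21, bore 12.5 diameter, 20 high, standing off the door's hinge edge on a short tab. Same axes as the door.
- knuckle_high (a point): Centre of the underside of the upper knuckle's bore, 90 straight above knuckle_low; same tube, same axes.
- cabinet: Fixed grey open-fronted tray cabinet, 220 wide x 150 deep x 190 high. Origin on the table straight under the nominal hinge axis. z up, x into the cabinet, y along its front. Front face at x = +18, body from y = -35 to +185. The open door, square to the front, has its x along the cabinet's x; it shuts by turning 90 degrees clockwise seen from above, until its x lies along the cabinet's -y.
- hinge_low (a point): Nominal top of the lower hinge arm, 45 above the table, on the nominal hinge axis; the lower knuckle sits here when home. A steel pin 10 in diameter stands 24 up from the arm (1 chamfer at the tip). The hinge strip is clamped anywhere from 10 short of to 10 beyond this nominal place along the cabinet's y: not measured here, to be seen or felt. At x it is true. It does not give under load.
- hinge_high (a point): Nominal top of the upper hinge arm, 135 above the table, 90 straight above hinge_low, with the same pin; both pins and arms shift together with the strip and share one vertical axis. Arms are 10 thick, 22 wide in y, and reach from the cabinet's x = -11 to the strip, whose front is at x = +13. Same axes as the cabinet.
- bumpers (a point): Midway between the faces of two rubber bumpers (18 diameter, one 60 above, one 60 below here) on the cabinet's front, at its x = +6, y = 146, 105 above the table. The back of the shut door rests on them, panel parallel to the front. The hung door turns with slight friction and stays where left.
- stand: Fixed aluminium stand, 100 (x) x 110 (y) x 34 high; origin on the table, slot along x, 13 wide, open at both ends, its floor 10 and its lips 34 above the table. The door stands in it with its x along the stand's x.
- parts_tray: Bystander: white parts tray, 170 x 120 x 22 high, origin under its centre.
- calendar: Bystander: paper desk calendar (tent), 90 x 150 x 95 high, origin under its centre.
- jar: Bystander: clear jar with black lid, 56 diameter x 75 high, origin under its centre.
- tape: Bystander: roll of tape lying flat, 90 diameter x 24 high, origin under its centre.
- loupe: Bystander: grey eye loupe, 44 diameter x 42 high, origin under its centre.
- eraser: Bystander: white eraser, 55 x 22 x 12 high, origin under its centre.
- gauge_block: Bystander: steel gauge block, 75 x 30 x 20 high, origin under its centre.
- door: The same door; this origin lies at the lower edge, 75 below and 7.5 towards the hinge edge from door_center; same axes.

How it is judged (in metres and radians):
On the way:
1. the door hangs on both pins, both knuckles fully down, standing at least 30 degrees open (height (world z) of knuckle_low between 0.041 and 0.049 m and height (world z) of knuckle_high between 0.131 and 0.139 m and x of knuckle_low in the frame of cabinet between -0.006 and 0.006 m and y of knuckle_low in the frame of cabinet between -0.016 and 0.016 m and x of knuckle_high in the frame of cabinet between -0.006 and 0.006 m and y of knuckle_high in the frame of cabinet between -0.016 and 0.016 m and angle between door_center's own z axis and vertical below 0.07 rad and angle between the x axis of door_center and the y axis of cabinet, either way round above 0.52 rad), for 0.2 s.
At the end, for the whole second after the job is handed in: Both knuckles are fully down on their pins (within 4 mm of their seats in height), the door is upright within 4 degrees and shut within 3.4 degrees of parallel to the cabinet's front, released and at rest (height (world z) of knuckle_low between 0.041 and 0.049 m and height (world z) of knuckle_high between 0.131 and 0.139 m and x of knuckle_low in the frame of cabinet between -0.006 and 0.006 m and y of knuckle_low in the frame of cabinet between -0.016 and 0.016 m and x of knuckle_high in the frame of cabinet between -0.006 and 0.006 m and y of knuckle_high in the frame of cabinet between -0.016 and 0.016 m and angle between door_center's own z axis and vertical below 0.07 rad and angle between the x axis of door_center and the y axis of cabinet, either way round below 0.06 rad and y of door_center in the frame of cabinet above 0.05 m and linear speed of door below 0.01 m/s and angular speed of door below 0.05 rad/s); the robot touches nothing.
It fails at once if the door and the cabinet or its hinge press on each other with more than 40 N (contact force between door and cabinet above 40 N).
It fails at once if one of the bystanders (tray, calendar, jar, tape, loupe, eraser, gauge block) is moved by more than 25 mm (distance of any of parts_tray, calendar, jar, tape, loupe, eraser, gauge_block from where it was at the start of the episode above 0.025 m).
It also fails if it takes over 72 s, if anything falls off the work surface, if the arm or the gripper's body presses on something with over 40 N, if the wrist force passes 120 N, or if a joint passes its speed limit or range.

## Working session

There is one attempt and no reset: what is moved stays moved. The work goes in short steps, Python scripts to look and compute and a tool call to move; the robot and the scene stay as the last step left them, time stands still between calls to the robot, and variables do not carry over. Pictures are saved under pics/ and viewed, at most 10 in all, crops included, and the job is handed in when it is done.

Besides the shell and the picture viewer there is one more tool, called after "Emit:" as name([rows], argument=value, ...), one row to a line, values as JSON. step_arm: Moves the arm, as the interface text tells. Its arguments: {"type":"object","properties":{"series":{"type":"array"},"newtons":{"type":"number"}},"required":["series"]}

```bash
mkdir -p pics; ls; cat > h.py <<'E'
from rig import *
import numpy as np, cv2
from scipy.spatial.transform import Rotation as R
def ray(name,px,st=None):
    ci=camera_info(name); K=np.array(ci["intrinsics"],float); d=np.array(ci["dist"],float)
    u=cv2.undistortPoints(np.array([[px]],float),K,d)[0,0]
    v=np.array([u[0],-u[1],-1.0])
    if "position" in ci: 
        Rm=np.array(ci["rotation"],float); 
        if Rm.shape!=(3,3): Rm=R.from_rotvec(Rm).as_matrix()
        return np.array(ci["position"],float),Rm@v
    T=np.array(ci["hand_eye"],float); Rt=R.from_rotvec(st["orientation"]).as_matrix()
    return np.array(st["tool_pos"])+Rt@T[:3,3], Rt@T[:3,:3]@v
def atz(name,px,z,st=None):
    o,v=ray(name,px,st); return o+v*(z-o[2])/v[2]
def proj(name,P,st=None):
    ci=camera_info(name); K=np.array(ci["intrinsics"],float); d=np.array(ci["dist"],float)
    if "position" in ci:
        Rm=np.array(ci["rotation"],float); o=np.array(ci["position"],float)
        if Rm.shape!=(3,3): Rm=R.from_rotvec(Rm).as_matrix()
    else:
        T=np.array(ci["hand_eye"],float); Rt=R.from_rotvec(st["orientation"]).as_matrix()
        o=np.array(st["tool_pos"])+Rt@T[:3,3]; Rm=Rt@T[:3,:3]
    c=(np.atleast_2d(P)-o)@Rm; c=c*[1,-1,-1]
    return cv2.projectPoints(c.reshape(-1,1,3),np.zeros(3),np.zeros(3),K,d)[0].reshape(-1,2)
def tri(obs):
    A=np.zeros((3,3));b=np.zeros(3)
    for o,v in obs:
        v=v/np.linalg.norm(v);M=np.eye(3)-np.outer(v,v);A+=M;b+=M@o
    return np.linalg.solve(A,b)
def snap(name,fn):
    im=camera(name); cv2.imwrite("pics/"+fn,cv2.cvtColor(np.asarray(im),cv2.COLOR_RGB2BGR)); return np.asarray(im)
E
python3 - <<'E'
from h import *
s=observe();print({k:np.round(v,3).tolist() for k,v in s.items()})
for n in ["scene","side","wrist"]:
    ci=camera_info(n);print(n,{k:np.round(v,3).tolist() for k,v in ci.items()})
    snap(n,n+"0.png")
    for t in ["door_center","knuckle_low","knuckle_high","cabinet","hinge_low","hinge_high","bumpers","stand","door"]:
        r=recognise(t,n)
        print(n,t,[(np.round(np.array(x["position"])*[512,384],1).tolist(),round(x["confidence"],2)) for x in r[:2]])
im=np.hstack([cv2.imread("pics/scene0.png"),cv2.imread("pics/side0.png")])
E
```

```text
pics
{'time_s': 0.0, 'q': [-1.222, 0.308, 1.508, -0.0, 1.328, -0.073], 'joint_velocities': [0.0, 0.001, -0.002, -0.001, -0.002, -0.002], 'tau': [0.001, -45.755, -25.192, 0.0, 0.013, 0.0], 'tool_pos': [235.658, -523.731, 238.371], 'orientation': [-3.07, -0.659, 0.0], 'ft_force': [-0.025, -0.498, -0.497], 'ft_torque': [-0.018, 0.007, 0.016], 'gripper_force': 0.0, 'width': 85.866}
scene {'intrinsics': [[491.289, 0.0, 262.58], [0.0, 491.289, 188.179], [0.0, 0.0, 1.0]], 'dist': [-0.181, 0.0, 0.0, 0.0, 0.0], 'position': [1109.812, -628.496, 1247.918], 'rotation': [0.591, 0.239, 0.691]}
scene door_center [([185.5, 237.8], 0.67), ([333.5, 233.2], 0.3)]
scene knuckle_low [([182.2, 238.9], 0.85)]
scene knuckle_high [([186.0, 242.8], 0.72)]
scene cabinet [([308.1, 158.4], 0.7)]
scene hinge_low [([306.8, 156.7], 0.73), ([184.8, 240.2], 0.2)]
scene hinge_high [([307.0, 158.9], 0.89), ([185.8, 240.2], 0.44)]
scene bumpers [([304.3, 160.6], 0.73)]
scene stand [([184.7, 263.3], 0.61), ([308.0, 157.4], 0.59)]
scene door [([186.1, 238.2], 0.65), ([186.7, 266.3], 0.22)]
side {'intrinsics': [[435.56, 0.
[... 341 characters left out ...]
54.1, 165.5], 0.63)]
side hinge_low [([249.0, 170.4], 0.89)]
side hinge_high [([250.7, 164.8], 0.61)]
side bumpers [([248.0, 168.1], 0.66), ([252.7, 283.5], 0.4)]
side stand [([251.7, 279.3], 0.78)]
side door [([254.0, 253.4], 0.94), ([178.1, 161.2], 0.32)]
wrist {'intrinsics': [[338.373, 0.0, 257.146], [0.0, 338.373, 191.347], [0.0, 0.0, 1.0]], 'dist': [-0.084, 0.0, 0.0, 0.0, 0.0], 'hand_eye': [[0.0, 0.955, 0.295, 75.583], [1.0, -0.001, 0.001, 0.497], [0.001, 0.295, -0.955, -135.068], [0.0, 0.0, 0.0, 1.0]]}
wrist door_center []
wrist knuckle_low []
wrist knuckle_high [([205.5, 62.2], 0.27)]
wrist cabinet []
wrist hinge_low []
wrist hinge_high []
wrist bumpers []
wrist stand []
wrist door []
```

```bash
python3 - <<'E'
import cv2,numpy as np
for n in ["scene","side"]:
    im=cv2.imread(f"pics/{n}0.png")
    cv2.imwrite(f"pics/{n}0b.png",cv2.resize(im[90:330,120:440] if n=="scene" else im[90:330,100:420],(800,600),interpolation=cv2.INTER_CUBIC))
E
```

```text
(no output)
```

View pics/scene0b.png

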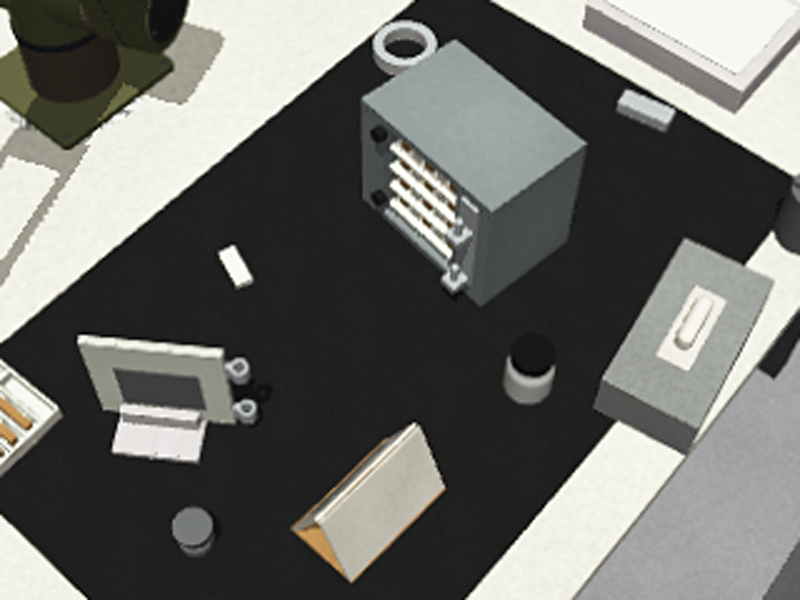

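View pics/side0b.png

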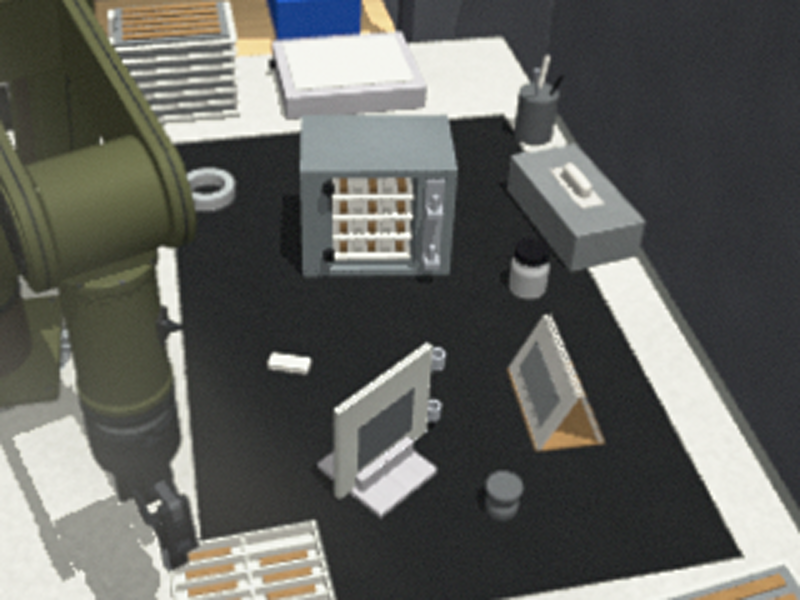

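```bash
cat > fit.py <<'E'
from h import *
from scipy.optimize import least_squares
S=lambda p:np.array(p)/2.5+[120,90]
D=lambda p:np.array(p)/2.5+[100,90]
def Rz(a): c,s=np.cos(a),np.sin(a); return np.array([[c,-s,0],[s,c,0],[0,0,1]])
def fit(obs,x0):
    def f(p):
        return np.concatenate([(proj(n,(Rz(p[2])@np.array(P)+[p[0],p[1],0]))[0]-q) for n,P,q in obs])
    r=least_squares(f,x0,loss="soft_l1"); print(np.round(r.x,3),np.round(f(r.x).reshape(-1,2),1).tolist()); return r.x
cab=[("scene",(18,185,190),S((362,98))),("scene",(168,185,190),S((455,40))),("scene",(168,-35,190),S((585,145))),("scene",(18,-35,190),S((490,210))),("scene",(18,-35,0),S((481,305))),
("side",(18,185,190),D((302,170))),("side",(18,-35,190),D((455,167))),("side",(168,185,190),D((302,117))),("side",(168,-35,190),D((450,115))),("side",(18,185,0),D((304,273))),("side",(18,-35,0),D((449,273)))]
# door frame: centre; x hinge
door=[("scene",(-77.5,0,160),S((79,338))),("scene",(77.5,0,160),S((223,351))),("scene",(92.5,0,135),S((237,367))),("scene",(92.5,0,45),S((246,406))),
("side",(-77.5,0,160),D((340,408))),("side",(77.5,0,160),D((430,348))),("side",(92.5,0,135),D((438,352))),("side",(92.5,0,45),D((434,405)))]
if __name__=="__main__":
    c=fit(cab,[600,200,1.57]); 
    d=fit(door,[480,-200,0.7])
    for nm,px1,px2 in [("hi",S((461,224)),D((436,199))),("lo",S((455,270)),D((432,256)))]:
        P=tri([ray("scene",px1),ray("side",px2)]); print(nm,P,Rz(c[2]).T@(P-[c[0],c[1],0]))
    for n,nn in (("loupe",42),("eraser",12),("jar",75),("calendar",50),("tape",24),("gauge_block",20),("parts_tray",20)):
        pass
    for t,p,z in [("loupe",(193,525),42),("jar",(532,350),75),("cal_top1",(415,425),95),("cal_top2",(320,510),95),("cal_b",(350,580),0),("cal_b2",(445,487),0),("eraser",(237,265),12)]:
        print(t,np.round(atz("scene",S(p),z)))
E
python3 fit.py
```

```text
[639.386  51.434   1.414] [[-0.0, -0.4], [0.7, -0.8], [1.1, -0.7], [0.9, 0.5], [-0.2, 0.6], [-0.7, 0.9], [0.9, 1.9], [-0.1, -0.4], [-0.9, 0.3], [-0.4, 1.6], [-0.1, 1.2]]
[ 502.35  -286.658  -30.812] [[-0.1, 0.1], [0.0, 0.6], [1.1, -0.3], [0.5, 0.4], [-1.3, 1.6], [0.1, -1.3], [-0.2, 0.7], [-0.3, 0.1]]
hi [645.76154379  51.56646045 153.98106874] [  1.12829951  -6.2764244  153.98106874]
lo [643.21159268  52.05870596  54.6560268 ] [ 1.21544403 -3.68085853 54.6560268 ]
loupe [ 632. -373.   42.]
jar [782.  14.  75.]
cal_top1 [ 749. -151.   95.]
cal_top2 [ 738. -287.   95.]
cal_b [ 786. -298.    0.]
cal_b2 [ 794. -149.    0.]
eraser [417. -90.  12.]
```

Emit:
step_arm([
  [[0,0,0],[0,0,-0.12],1],
  [[40,-4,-2],[0,0,-0.061],1],
  [[41,-4,-2],[0,0,0],1],
  [[41,-5,-2],[0,0,0],1],
  [[41,-5,-2],[0,0,0],1],
  [[41,-5,-2],[0,0,0],1],
  [[41,-5,0],[0,0,0],1],
  [[41,-5,0],[0,0,0],1],
  [[41,-5,0],[0,0,0],1],
  [[26,-5,0],[0,0,0],1],
], newtons=50)

```text
time_s: 2.33
tool_pos: [506.5, -287.8, 249.5]
orientation: [-2.999, -0.937, -0.003]
ft_force: [0.2, -0.8, -0.6]
width: 85.3
gripper_force: 0.0
```

```bash
python3 - <<'E'
from h import *
camera("side")
s=observe();im=snap("wrist","w1.png");s2=observe();print(s["time_s"],s["tool_pos"],s2["tool_pos"],R.from_rotvec(s2["orientation"]).as_matrix().round(3).tolist())
cv2.imwrite("pics/w1b.png",cv2.resize(cv2.imread("pics/w1.png"),(800,600)))
a=.604;c=np.array([502.3,-286.7,0]);u=np.array([np.cos(a),np.sin(a),0])
n=np.array([-u[1],u[0],0])
print(proj("wrist",[c+u*t+n*k+[0,0,160] for t in(-77.5,77.5) for k in (-5,5)]+[c+u*92.5+[0,0,135],c+u*92.5+[0,0,45]],s2).round(1).tolist())
E
```

```text
2.3833 [ 509.00770615 -284.98532826  249.38229644] [ 506.72113803 -287.16255868  249.25668422] [[0.82, 0.572, 0.002], [0.572, -0.82, 0.001], [0.002, -0.0, -1.0]]
[[258.9, 298.9], [246.1, 298.9], [260.6, 90.3], [245.0, 90.2], [253.3, 68.1], [254.5, 73.6]]
```

View pics/w1b.png

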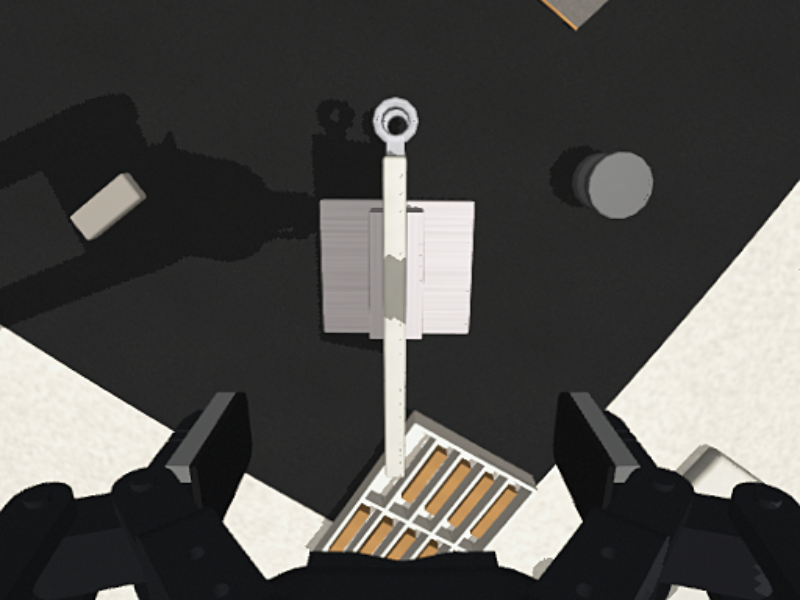

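```bash
python3 - <<'E'
from h import *
p=[];
for i in range(6):
    s=observe();p.append(s["tool_pos"]);camera("side")
m=np.mean(p,0);print(m,np.std(p,0))
st={"tool_pos":[0,0,249.5],"orientation":[np.pi,0,0]}
for px,z in [((253.7,100),160),((253,304.6),160),((396/1.5625,122/1.5625),135)]:
    print(atz("wrist",px,z,st))  # x tool, -y tool
s["tool_pos"]=m
print([atz("wrist",q,160,s)for q in((253.7,100),(253,304.6))])
E
```

```text
[ 504.0810573  -289.80650588  249.20238007] [1.40176701 1.44671836 0.05236739]
[ 67.84512438   1.96618154 160.        ]
[-86.60013453   2.93012298 160.        ]
[ 82.14529794   2.39004513 135.        ]
[array([ 558.83003017, -249.76143939,  160.        ]), array([ 431.1643007 , -336.39141599,  160.        ])]
```

Emit:
step_arm([
  [[-9.5,-2.4,0],[0,0,0],1],
  [[0,0,30],[0,0,0],1],
  [[0,0,30],[0,0,0],1],
  [[0,0,30],[0,0,0],1],
  [[0,0,20],[0,0,0],1],
  [[0,0,0],[0,0,0],1],
  [[0,0,0],[0,0,0],-1],
  [[0,0,0],[0,0,0],-1],
  [[0,0,0],[0,0,0],-1],
  [[0,0,0],[0,0,0],-1],
], newtons=50)

```text
time_s: 3.57
tool_pos: [495.4, -294.9, 141.2]
orientation: [2.997, 0.933, 0.003]
ft_force: [-0.2, 0.4, -0.5]
width: 38.7
gripper_force: 0.0
```

Emit:
step_arm([
  [[0,0,0],[0,0,0],-1],
  [[0,0,0],[0,0,0],-1],
  [[0,0,0],[0,0,0],-1],
  [[0,0,0],[0,0,0],-1],
  [[0,0,0],[0,0,0],-1],
  [[0,0,0],[0,0,0],-1],
  [[0,0,0],[0,0,0],-1],
  [[0,0,0],[0,0,0],-1],
  [[0,0,-3],[0,0,0],-1],
  [[0,0,-5],[0,0,0],-1],
])

```text
time_s: 4.4
tool_pos: [493.6, -293.2, 146.7]
orientation: [-2.998, -0.934, 0.002]
ft_force: [-0.8, 1.1, -3.8]
width: 9.4
gripper_force: 48.8
```

Emit:
step_arm([
  [[0,0,-13],[0,0,0],-1],
  [[0,0,-16],[0,0,0],-1],
  [[0,0,-16],[0,0,0],-1],
  [[20,-9,0],[0,0,0],-1],
  [[33,-14,0],[0,0,0],-1],
  [[35,-15,0],[0,0,0],-1],
  [[35,-15,0],[0,0,0],-1],
  [[35,-15,0],[0,0,0],-1],
  [[35,-15,0],[0,0,0],-1],
  [[28,-13,0],[0,0,0],-1],
])

```text
time_s: 5.23
tool_pos: [623.2, -86.9, 192.1]
orientation: [-2.999, -0.935, -0.001]
ft_force: [0.4, 0.1, -3.6]
width: 9.3
gripper_force: 49.0
```

Emit:
step_arm([
  [[0,0,0],[0,0,-0.1],-1],
  [[0,0,0],[0,0,-0.12],-1],
  [[0,0,0],[0,0,-0.12],-1],
  [[0,0,0],[0,0,-0.12],-1],
  [[0,0,0],[0,0,-0.12],-1],
  [[0,0,0],[0,0,-0.12],-1],
  [[0,0,0],[0,0,-0.11],-1],
  [[0,0,0],[0,0,0],-1],
  [[0,0,0],[0,0,0],-1],
  [[0,0,0],[0,0,0],-1],
])

```text
time_s: 6.07
tool_pos: [621.8, -89.4, 192.1]
orientation: [-2.391, -2.037, 0.001]
ft_force: [-1.1, -0.2, -3.9]
width: 9.2
gripper_force: 49.1
```

```bash
python3 - <<'E'
from h import *
p=[];o=[]
im=snap("wrist","w2.png")
for i in range(8):
    s=observe();p.append(s["tool_pos"]);o.append(R.from_rotvec(s["orientation"]).as_matrix());
    if i==0: snap("side","s2.png")
    elif i==1: snap("scene","c2.png")
    else: camera("side")
m=np.mean(p,0);print(m,np.round(p,1).tolist(),np.mean(o,0).round(4).tolist(),s["ft_force"],s["ft_torque"])
a=cv2.imread("pics/w2.png");b=cv2.imread("pics/c2.png")[120:230,250:400]
cv2.imwrite("pics/w2b.png",cv2.resize(a[0:288,64:448],(800,600),interpolation=cv2.INTER_CUBIC))
E
```

```text
[621.8190003  -89.41568602 192.26952505] [[621.8, -89.4, 192.2], [621.8, -89.4, 192.2], [621.8, -89.4, 192.2], [621.8, -89.4, 192.3], [621.8, -89.4, 192.3], [621.8, -89.4, 192.3], [621.8, -89.4, 192.3], [621.8, -89.4, 192.3]] [[0.1574, 0.9875, -0.0001], [0.9875, -0.1574, -0.0], [-0.0, -0.0001, -1.0]] [-0.15059742  0.46639757 -3.23716284] [-0.06925639  0.02084404 -0.07284522]
```

View pics/w2b.png

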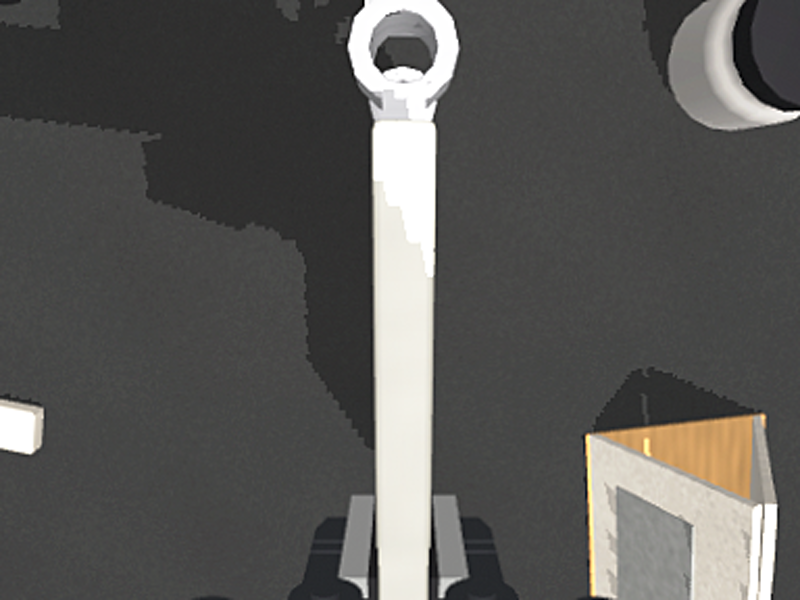

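Emit:
step_arm([
  [[0,15,0],[0,0,0],-1],
  [[0,15,0],[0,0,0],-1],
  [[10,0,0],[0,0,0],-1],
  [[15,0,0],[0,0,0],-1],
  [[10,0,0],[0,0,0],-1],
  [[5,0,0],[0,0,0],-1],
  [[0,0,0],[0,0,0],-1],
  [[0,0,0],[0,0,0],-1],
  [[0,0,0],[0,0,0],-1],
  [[0,0,0],[0,0,0],-1],
])

```text
time_s: 7.35
tool_pos: [657.5, -54.9, 192.4]
orientation: [2.389, 2.04, -0.0]
ft_force: [0.3, 0.1, -3.2]
width: 9.3
gripper_force: 49.4
```

```bash
python3 - <<'E'
from h import *
im=snap("wrist","w3.png"); snap("side","s3.png"); snap("scene","c3.png")
s=observe();print(s["tool_pos"],s["ft_force"])
a=cv2.imread("pics/w3.png")
cv2.imwrite("pics/w3b.png",cv2.resize(a[0:120,160:320],(800,600),interpolation=cv2.INTER_CUBIC))
E
```

```text
[657.59587954 -55.07895726 192.36152659] [-0.0770335   0.01896557 -3.56178874]
```

View pics/w3b.png

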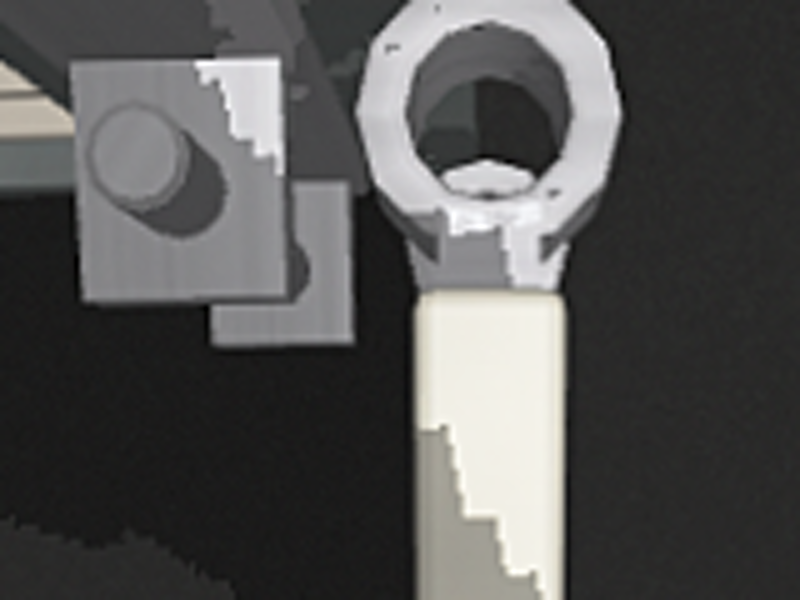

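```bash
python3 - <<'E'
from h import *
st={"tool_pos":[0,0,192.36],"orientation":[np.pi,0,0]}
f=lambda x,y,z:atz("wrist",(160+x/5-.4,y/5-.4),z,st)*[1,-1,1]
k=f(490,111,188.2); print("knuckle",k)
print("lowknuckle",)
p=f(137,155,159);print("pin",p, p-k)
e1=f(82,300,135);e2=f(285,299,135);t1=f(72,60,135);t2=f(284,58,135);print("arm",e1,e2,(e1+e2)/2+[11,0,0],t1,t2)
g=f(212,346,45);h=f(354,344,45);print("arm low",g,h,(g+h)/2+[11,0,0])
E
```

```text
knuckle [ 99.74188508   0.43040763 188.2       ]
lowknuckle
pin [101.30351704 -32.27353289 159.        ] [  1.56163196 -32.70394051 -29.2       ]
arm [ 90.32552838 -43.54462299 135.        ] [ 90.17603425 -21.53799479 135.        ] [101.25078131 -32.54130889 135.        ] [114.64878501 -43.39424031 135.        ] [114.47873946 -21.04102816 135.        ]
arm low [ 90.12529932 -43.54893975  45.        ] [ 90.27288838 -20.91888435  45.        ] [101.19909385 -32.23391205  45.        ]
```

```bash
python3 - <<'E'
from h import *
st={"tool_pos":[0,0,192.36],"orientation":[np.pi,0,0]}
f=lambda x,y,z:atz("wrist",(160+x/5-.4,y/5-.4),z,st)*[1,-1,1]
print(f(415,292,213.2),f(567,292,213.2))
for kx in (98.7,99.7,100.7):
  for z in (188.2,168.2,98.2,78.2):
    print(kx,z,[(proj("wrist",[kx+r*6.25,-.43,z],st)[0]*5+2-[800,0]).round(0).tolist() for r in(-1,1)])
E
```

```text
[ 84.47640609  -4.38389167 213.2       ] [ 84.48170242   5.30958668 213.2       ]
98.7 188.2 [[490.0, 211.0], [490.0, 38.0]]
98.7 168.2 [[490.0, 241.0], [490.0, 91.0]]
98.7 98.2 [[489.0, 303.0], [489.0, 200.0]]
98.7 78.2 [[489.0, 314.0], [489.0, 220.0]]
99.7 188.2 [[490.0, 198.0], [490.0, 24.0]]
99.7 168.2 [[490.0, 229.0], [490.0, 78.0]]
99.7 98.2 [[489.0, 295.0], [489.0, 192.0]]
99.7 78.2 [[489.0, 307.0], [489.0, 212.0]]
100.7 188.2 [[490.0, 184.0], [490.0, 10.0]]
100.7 168.2 [[490.0, 217.0], [490.0, 66.0]]
100.7 98.2 [[489.0, 287.0], [489.0, 184.0]]
100.7 78.2 [[489.0, 299.0], [489.0, 205.0]]
```

Emit:
step_arm([
  [[0,-11,0],[0,0,0],-1],
  [[0,-11,0],[0,0,0],-1],
  [[1.6,-10.8,0],[0,0,0],-1],
  [[0,0,0],[0,0,0],-1],
  [[0,0,0],[0,0,0],-1],
  [[0,0,2],[0,0,0],-1],
  [[0,0,2],[0,0,0],-1],
  [[0,0,2],[0,0,0],-1],
  [[0,0,0],[0,0,0],-1],
  [[0,0,0],[0,0,0],-1],
])

```text
time_s: 8.33
tool_pos: [625.6, -47.9, 185.8]
orientation: [-2.388, -2.04, 0.001]
ft_force: [0.1, 0.6, -3.1]
width: 9.1
gripper_force: 49.4
```

Emit:
step_arm([
  [[0,0,1],[0,0,0],-1],
  [[0,0,1],[0,0,0],-1],
  [[0,0,0.5],[0,0,0],-1],
  [[0,0,0.5],[0,0,0],-1],
  [[0,0,0.5],[0,0,0],-1],
  [[0,0,0.5],[0,0,0],-1],
  [[0,0,0.5],[0,0,0],-1],
  [[0,0,0.5],[0,0,0],-1],
  [[0,0,0],[0,0,0],-1],
  [[0,0,0],[0,0,0],-1],
])

```text
time_s: 9.17
tool_pos: [625.6, -47.9, 181.3]
orientation: [-2.389, -2.04, 0.0]
ft_force: [0.9, -0.1, -3.4]
width: 9.3
gripper_force: 49.4
```

Emit:
step_arm([
  [[0,0,1],[0,0,0],-1],
  [[0,0,1],[0,0,0],-1],
  [[0,0,1],[0,0,0],-1],
  [[0,0,1],[0,0,0],-1],
  [[0,0,1],[0,0,0],-1],
  [[0,0,1],[0,0,0],-1],
  [[0,0,0],[0,0,0],-1],
  [[0,0,0],[0,0,0],-1],
  [[0,0,0],[0,0,0],-1],
  [[0,0,0],[0,0,0],-1],
])

```text
time_s: 10.0
tool_pos: [625.6, -47.9, 175.4]
orientation: [2.389, 2.04, 0.0]
ft_force: [-0.7, 0.6, -3.3]
width: 9.0
gripper_force: 49.4
```

Emit:
step_arm([
  [[0,0,1.5],[0,0,0],-1],
  [[0,0,1.5],[0,0,0],-1],
  [[0,0,1.5],[0,0,0],-1],
  [[0,0,1.5],[0,0,0],-1],
  [[0,0,1.5],[0,0,0],-1],
  [[0,0,1.5],[0,0,0],-1],
  [[0,0,1.5],[0,0,0],-1],
  [[0,0,1.5],[0,0,0],-1],
  [[0,0,0],[0,0,0],-1],
  [[0,0,0],[0,0,0],-1],
])

```text
time_s: 10.83
tool_pos: [625.5, -47.8, 163.1]
orientation: [-2.389, -2.04, 0.0]
ft_force: [-0.5, -0.0, -3.8]
width: 9.1
gripper_force: 49.4
```

Emit:
step_arm([
  [[0,0,0.7],[0,0,0],-1],
  [[0,0,0.7],[0,0,0],-1],
  [[0,0,0.6],[0,0,0],-1],
  [[0,0,0.5],[0,0,0],-1],
  [[0,0,0.5],[0,0,0],-1],
  [[0,0,0.3],[0,0,0],-1],
  [[0,0,0],[0,0,0],-1],
  [[0,0,0],[0,0,0],-1],
  [[0,0,0],[0,0,0],-1],
  [[0,0,0],[0,0,0],-1],
])

```text
time_s: 11.67
tool_pos: [625.6, -48.0, 160.3]
orientation: [2.389, 2.04, 0.0]
ft_force: [-0.5, -1.0, -0.3]
width: 9.7
gripper_force: 49.9
```

Emit:
step_arm([
  [[0,0,0],[0,0,0],0.3],
  [[0,0,0],[0,0,0],0.3],
  [[0,0,0],[0,0,0],0.3],
  [[0,0,0],[0,0,0],0.3],
  [[0,0,0],[0,0,0],0.3],
  [[0,0,0],[0,0,0],0.3],
  [[0,0,-10],[0,0,0],0.3],
  [[0,0,-15],[0,0,0],0.3],
  [[0,0,-20],[0,0,0],0.3],
  [[0,0,-15],[0,0,0],0.3],
])

```text
time_s: 12.5
tool_pos: [626.0, -47.9, 221.9]
orientation: [2.388, 2.04, 0.001]
ft_force: [-0.1, 0.2, -0.4]
width: 55.0
gripper_force: 0.0
```

Emit:
step_arm([
  [[-10,20,0],[0,0,0],-1],
  [[-10,16,0],[0,0,0],-1],
  [[0,0,0],[0,0,0],-1],
  [[0,0,0],[0,0,0],-1],
  [[0,0,0],[0,0,0],-1],
  [[0,0,0],[0,0,0],-1],
  [[0,0,0],[0,0,0],-1],
  [[0,0,0],[0,0,0],-1],
  [[0,0,0],[0,0,0],-1],
  [[0,0,0],[0,0,0],-1],
], newtons=20)

```text
time_s: 13.33
tool_pos: [657.8, -73.0, 220.1]
orientation: [-2.388, -2.041, 0.0]
ft_force: [-0.5, -0.0, 0.3]
width: -0.2
gripper_force: 0.0
```

```bash
python3 - <<'E'
from h import *
snap("wrist","w4.png");snap("side","s4.png"); snap("scene","c4.png")
s=observe();print(s["tool_pos"],s["width"],s["ft_force"])
a=cv2.imread("pics/w4.png")[0:288,64:448];b=cv2.imread("pics/s4.png")[120:250,190:350];c=cv2.imread("pics/c4.png")[110:240,230:390]
r=lambda i:cv2.resize(i,(400,300),interpolation=cv2.INTER_CUBIC)
cv2.imwrite("pics/m4.png",np.vstack([np.hstack([r(a),r(b)]),np.hstack([r(c),np.zeros((300,400,3),np.uint8)])]))
E
```

```text
[657.96076653 -73.17911904 220.02186809] -0.20517650672430193 [0.42649087 0.58366847 0.34339806]
```

View pics/m4.png

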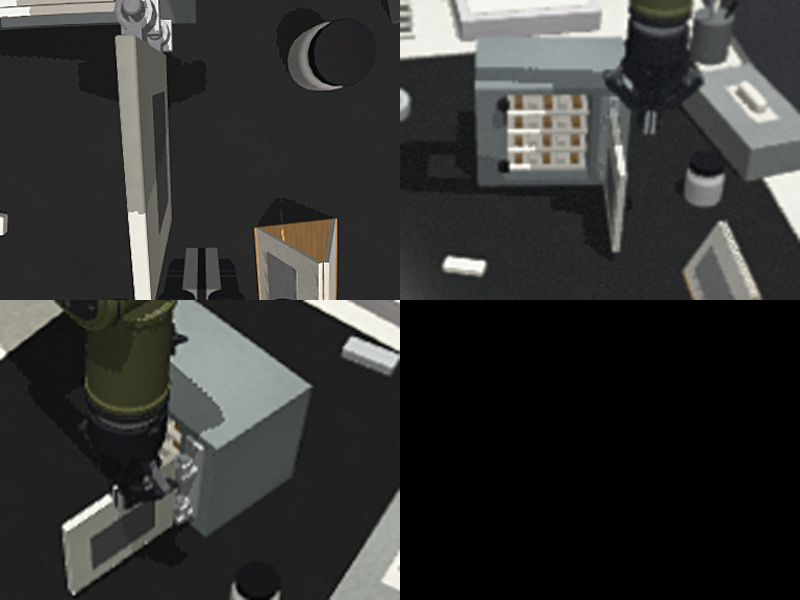

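```bash
python3 - <<'E'
import numpy as np
P=lambda t,r=120:np.array([-np.cos(t)*r-np.sin(t)*5-11,-np.sin(t)*r+np.cos(t)*5+14.5])
th=np.radians([0,3,7,12,18,24,30,36,42,48,54,60,65,70,74,78,81,84,86,88,89,90])
p=np.array([P(t) for t in th]);print(p[0]);print([(int(np.degrees(t)+.5),*q) for t,q in zip(th[1:],np.diff(p,axis=0).round(1).tolist())])
E
```

```text
[-131.    19.5]
[(3, -0.1, -6.3), (7, 0.4, -8.4), (12, 1.3, -10.4), (18, 2.7, -12.3), (24, 4.0, -11.9), (30, 5.2, -11.4), (36, 6.4, -10.8), (42, 7.5, -10.1), (48, 8.5, -9.3), (54, 9.4, -8.3), (60, 10.2, -7.3), (65, 9.1, -5.2), (70, 9.5, -4.4), (74, 7.9, -2.9), (78, 8.0, -2.4), (81, 6.1, -1.4), (84, 6.2, -1.1), (86, 4.2, -0.5), (88, 4.2, -0.4), (89, 2.1, -0.1), (90, 2.1, -0.1)]
```

Emit:
step_arm([
  [[-5,0,10],[0,0,0],-1],
  [[-6,0,20],[0,0,0],-1],
  [[0,0,22],[0,0,0],-1],
  [[0,0,18],[0,0,0],-1],
  [[0,0,0],[0,0,0],-1],
  [[0,-3,0],[0,0,0],-1],
  [[0,-3,0],[0,0,0],-1],
  [[0,-3,0],[0,0,0],-1],
  [[0,-3,0],[0,0,0],-1],
  [[0,-3,0],[0,0,0],-1],
])

```text
time_s: 14.32
tool_pos: [641.7, -81.8, 151.3]
orientation: [2.387, 2.039, 0.002]
ft_force: [1.0, 0.6, -0.2]
width: 0.1
gripper_force: 0.0
```

Emit:
step_arm([
  [[0,-3,0],[0,0,0],-1],
  [[0,-5,0],[0,0,0],-1],
  [[0.4,-8.4,0],[0,0,0],-1],
  [[1.3,-10.4,0],[0,0,0],-1],
  [[2.7,-12.3,0],[0,0,0],-1],
  [[4,-11.9,0],[0,0,0],-1],
  [[5.2,-11.4,0],[0,0,0],-1],
  [[6.4,-10.8,0],[0,0,0],-1],
  [[7.5,-10.1,0],[0,0,0],-1],
  [[4,-4,0],[0,0,0],-1],
])

```text
time_s: 15.15
tool_pos: [557.9, -35.5, 150.0]
orientation: [-2.387, -2.04, 0.001]
ft_force: [-0.7, 0.7, -0.5]
width: -0.3
gripper_force: 0.0
```

```bash
python3 - <<'E'
from h import *
snap("wrist","w5.png");snap("side","s5.png"); snap("scene","c5.png")
s=observe();print(s["tool_pos"],s["width"],s["ft_force"])
a=cv2.imread("pics/w5.png");b=cv2.imread("pics/s5.png")[120:250,190:350];c=cv2.imread("pics/c5.png")[110:240,230:390]
r=lambda i:cv2.resize(i,(400,300),interpolation=cv2.INTER_CUBIC)
cv2.imwrite("pics/m5.png",np.vstack([np.hstack([r(a),r(b)]),np.hstack([r(c),np.zeros((300,400,3),np.uint8)])]))
E
```

```text
[559.94872645 -36.30879047 150.09509855] 0.05560157705535708 [ 0.06835645 -0.19100573 -0.40746269]
```

View pics/m5.png

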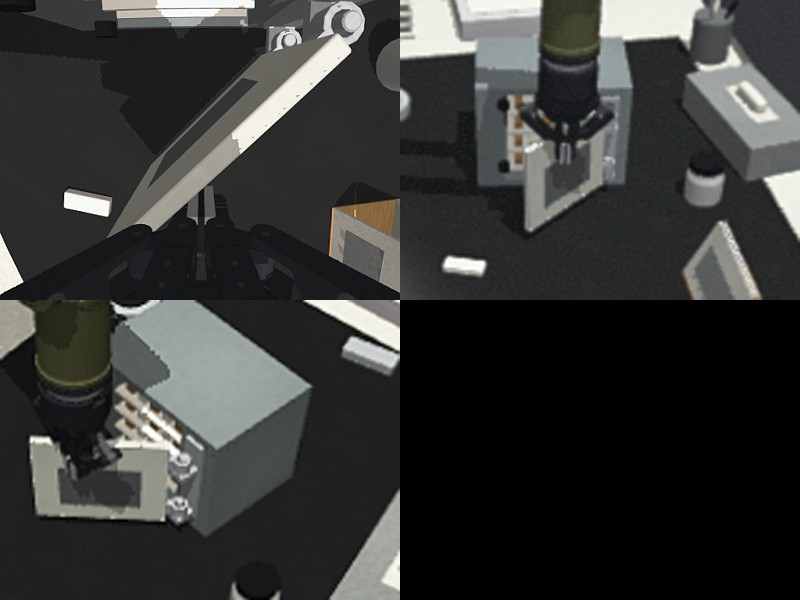

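Emit:
step_arm([
  [[4.5,-5.3,0],[0,0,0],-1],
  [[9.4,-8.3,0],[0,0,0],-1],
  [[10.2,-7.3,0],[0,0,0],-1],
  [[9.1,-5.2,0],[0,0,0],-1],
  [[9.5,-4.4,0],[0,0,0],-1],
  [[7.9,-2.9,0],[0,0,0],-1],
  [[6,-2,0],[0,0,0],-1],
  [[4,-1,0],[0,0,0],-1],
  [[2,0,0],[0,0,0],-1],
  [[0,0,0],[0,0,0],-1],
])

```text
time_s: 16.13
tool_pos: [534.3, 31.0, 150.1]
orientation: [2.388, 2.041, 0.0]
ft_force: [0.4, -0.3, -0.7]
width: 0.1
gripper_force: 0.0
```

Emit:
step_arm([
  [[2,0,0],[0,0,0],-1],
  [[2,0,0],[0,0,0],-1],
  [[2,0,0],[0,0,0],-1],
  [[1.5,0,0],[0,0,0],-1],
  [[1,0,0],[0,0,0],-1],
  [[1,0,0],[0,0,0],-1],
  [[1,0,0],[0,0,0],-1],
  [[1,0,0],[0,0,0],-1],
  [[0,0,0],[0,0,0],-1],
  [[0,0,0],[0,0,0],-1],
])

```text
time_s: 16.97
tool_pos: [535.9, 42.0, 150.0]
orientation: [2.389, 2.04, 0.0]
ft_force: [-0.3, -0.0, -0.3]
width: 0.2
gripper_force: 0.1
```

Emit:
step_arm([
  [[1,0,0],[0,0,0],-1],
  [[1,0,0],[0,0,0],-1],
  [[1,0,0],[0,0,0],-1],
  [[1,0,0],[0,0,0],-1],
  [[1,0,0],[0,0,0],-1],
  [[1,0,0],[0,0,0],-1],
  [[1,0,0],[0,0,0],-1],
  [[0,0,0],[0,0,0],-1],
  [[0,0,0],[0,0,0],-1],
  [[0,0,0],[0,0,0],-1],
])

```text
time_s: 17.8
tool_pos: [536.9, 48.8, 150.0]
orientation: [2.389, 2.04, 0.0]
ft_force: [-1.2, -1.2, 0.3]
width: 0.0
gripper_force: 0.1
```

Emit:
step_arm([
  [[0.5,0,0],[0,0,0],-1],
  [[0.5,0,0],[0,0,0],-1],
  [[0.5,0,0],[0,0,0],-1],
  [[0.5,0,0],[0,0,0],-1],
  [[0,0,0],[0,0,0],-1],
  [[0,0,0],[0,0,0],-1],
  [[0,0,0],[0,0,0],-1],
  [[0,0,0],[0,0,0],-1],
  [[0,0,0],[0,0,0],-1],
  [[0,0,0],[0,0,0],-1],
])

```text
time_s: 18.63
tool_pos: [537.2, 50.6, 149.9]
orientation: [2.389, 2.04, -0.0]
ft_force: [0.4, -2.0, -1.5]
width: -0.2
gripper_force: 0.9
```

Emit:
step_arm([
  [[0.4,0,0],[0,0,0],-1],
  [[0.4,0,0],[0,0,0],-1],
  [[0,0,0],[0,0,0],-1],
  [[0,0,0],[0,0,0],-1],
  [[0,0,0],[0,0,0],-1],
  [[0,0,0],[0,0,0],-1],
  [[0,0,0],[0,0,0],-1],
  [[0,0,0],[0,0,0],-1],
  [[0,0,0],[0,0,0],-1],
  [[0,0,0],[0,0,0],-1],
])

```text
time_s: 19.47
tool_pos: [537.2, 50.9, 149.8]
orientation: [2.388, 2.04, -0.002]
ft_force: [0.5, -5.5, -3.1]
width: 0.5
gripper_force: 2.6
```

```bash
python3 - <<'E'
from h import *
s=observe();snap("wrist","w6.png")
F=[]
for i in range(4):
    camera("side");t=observe();F.append(t["ft_force"])
print(t["tool_pos"],np.mean(F,0))
cv2.imwrite("pics/w6b.png",cv2.resize(cv2.imread("pics/w6.png"),(800,600)))
E
```

```text
[537.22582617  50.90285707 149.83641382] [ 0.28199232 -5.00658848 -2.8864214 ]
```

View pics/w6b.png

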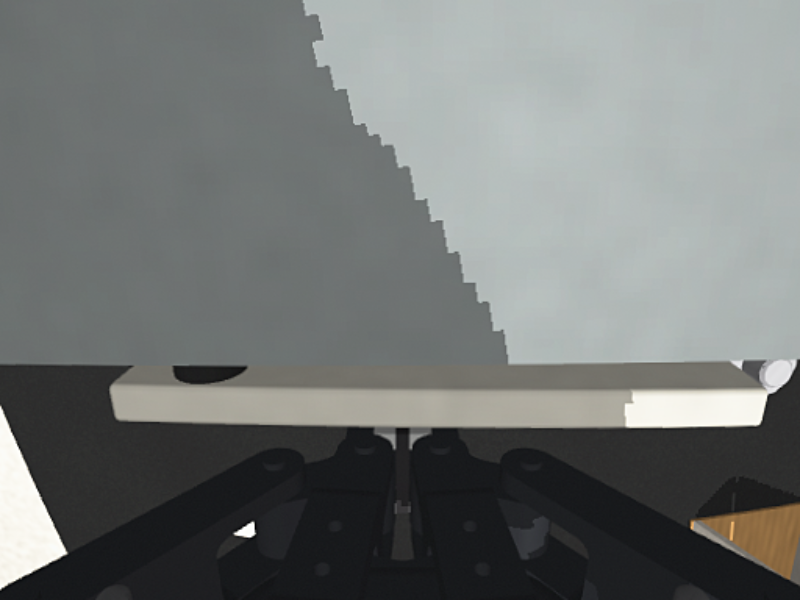

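The picture shows the door shut against the bumper (210,372). Its top edge, (117,420) to (760,427), lies within about 1° of the cabinet edge at row 362. Contact force is about 5 N, so I'm backing off.

Emit:
step_arm([
  [[-1,0,0],[0,0,0],-1],
  [[-4,0,0],[0,0,0],-1],
  [[-12,0,0],[0,0,0],-1],
  [[-20,0,0],[0,0,0],-1],
  [[-20,0,0],[0,0,0],-1],
  [[-10,0,-20],[0,0,0],-1],
  [[0,0,-20],[0,0,0],-1],
  [[0,0,-15],[0,0,0],-1],
  [[0,0,0],[0,0,0],-1],
  [[0,0,0],[0,0,0],-1],
])

```text
time_s: 20.55
tool_pos: [527.5, -15.0, 205.9]
orientation: [2.388, 2.039, 0.003]
ft_force: [-0.0, -0.2, -0.5]
width: -0.3
gripper_force: 0.0
```

```bash
python3 - <<'E'
from h import *
snap("wrist","w7.png");snap("side","s7.png"); snap("scene","c7.png")
s=observe();print(s["tool_pos"],s["ft_force"])
a=cv2.imread("pics/w7.png");b=cv2.imread("pics/s7.png")[100:220,190:350];c=cv2.imread("pics/c7.png")[100:220,230:390]
r=lambda i:cv2.resize(i,(400,300),interpolation=cv2.INTER_CUBIC)
cv2.imwrite("pics/m7.png",np.vstack([np.hstack([r(a),r(b)]),np.hstack([r(c),r(cv2.imread("pics/side0.png")[100:220,190:350])])]))
E
```

```text
[525.93104304 -14.52508593 203.94323358] [ 0.23577756  0.2014752  -0.32432613]
```

View pics/m7.png

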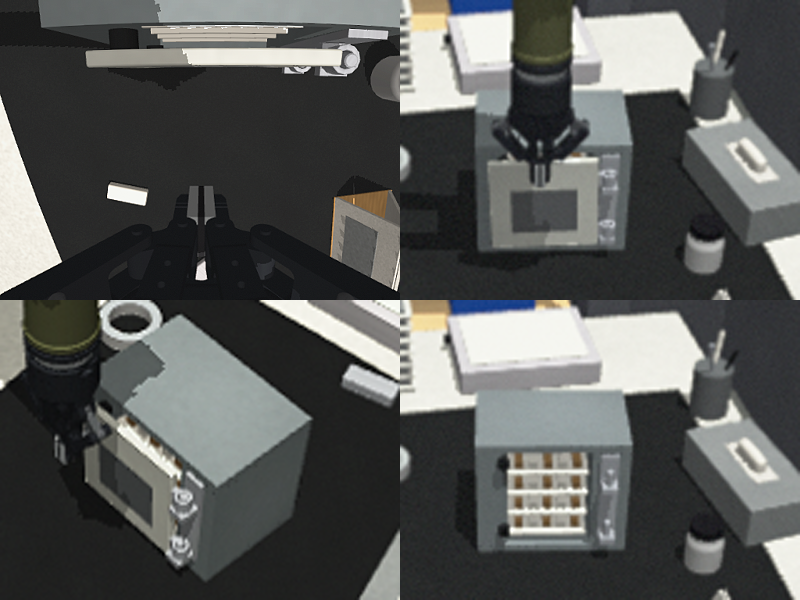

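The door is shut and parallel to the front, and the gripper is clear of everything. Handing in.

```bash
python3 -c "
from rig import *
print(finish_job())"
```

```text
the job is handed in; nothing more can be done
None
```

The door hangs on both pins, swung shut against the bumpers and released, and the job was handed in at about 21 s of the 72 s allowed; the interface returned no verdict.

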